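# Push a row of spacers home on a feed rail and shut the gate

### The job

Four spacer blocks stand in a touching row in the channel of the feed rail. With the fingertips against the back of the orange block, and touching none of the three metal blocks, gently push the whole row along the channel until it is fully home against the blue end stop; then push the post of the yellow gate so that the gate swings fully shut across the channel behind the row. Pick up or lift nothing, and leave the loose things lying around the rail where they are.

Things in the scene. Friction and masses are not known exactly. Their poses are not given: they have to be found in the camera images.
- rail: Fixed feed rail, dark base 74 (x) x 360 (y) x 8 mm, origin at the centre of its underside on the table. Channel along y at x = 0: 42 mm wide, floor 8 mm above the table, between two aluminium guide strips 10 mm wide, tops 18 mm above the table. Open at -y; the row is pushed to +y. Home, the spacers' centres are at y = 132, 96, 60, 24 mm and the back of the orange block at y = 6 mm.
- stop_face (a point): Middle of the blue end stop's face towards the row, at (0, 150, 27) mm in the rail's frame; axes as the rail's. The stop is 42 x 30 mm, its top 48 mm above the table.
- spacer_1: Aluminium spacer block, 40 mm across the rail (x), 36 mm along it (y), 38 mm high, about 120 g, dark hole in the top. Origin: centre of its underside, 8 mm above the table as it stands in the channel; axes parallel to the rail's. The front one, nearest the end stop.
- spacer_2: Aluminium spacer block, 40 mm across the rail (x), 36 mm along it (y), 38 mm high, about 120 g, dark hole in the top. Origin: centre of its underside, 8 mm above the table as it stands in the channel; axes parallel to the rail's. Second in the row.
- spacer_3: Aluminium spacer block, 40 mm across the rail (x), 36 mm along it (y), 38 mm high, about 120 g, dark hole in the top. Origin: centre of its underside, 8 mm above the table as it stands in the channel; axes parallel to the rail's. Third in the row.
- spacer_4: Orange spacer, size, origin and axes as spacer_1: the last of the row, to be pushed at its face towards the rail's -y. Only its part 18 to 46 mm above the table stands clear of the guide strips. The row starts 50 to 110 mm short of the stop; sliding it takes about 2 to 6 N.
- gate (a joint): Angle a of the yellow gate about its upright pivot, rad: 0 = shut, across the channel along the rail's +x (firm stop); pi/2 = open, along the rail's -y beside the channel; up to 2.3 = pointing away from the channel. The arm points along (cos a, -sin a) in the rail's x, y. Starts at 1.5 to 2.1, stays where left; about 1 N at the post moves it.
- gate_pivot (a point): Pivot of the gate at (-45, -2, 26) mm in the rail's frame, beside the channel; axes as the rail's. The yellow arm is 10 mm wide, reaches 73 mm from the pivot and lies 20 to 32 mm above the table, over the guide strips. Shut, it clears the back of a row that is home by 3 mm; a row that is not home blocks it.
- gate_post (a point): The black upright post on the gate's arm, 12 mm diameter, 60 mm from the pivot, from the arm's top at 32 mm up to 62 mm above the table; the point is on its axis 47 mm above the table.
- alu_angle_0: Bystander: loose offcut of aluminium angle, 14 x 240 (y) x 13 mm, lying beyond the rail, origin at the centre of the underside.
- screwdriver_red: Bystander: screwdriver with a red handle, 28 x 169 (y) x 36 mm, origin at the centre of the underside.
- marker_blue: Bystander: blue marker pen, 13 x 120 (y) x 16 mm, origin at the centre of the underside.
Mind the look-alikes: they are no part of the job. What is shaped like the spacer_3 but purple is not meant.

How it is judged:
On the way, in this order (a step that is already met when the one before it is completed fails the run):
1. the whole row is home against the end stop while the gate is still open (y of spacer_1 in the frame of rail above 0.1295 m and y of spacer_2 in the frame of rail above 0.0935 m and y of spacer_3 in the frame of rail above 0.0575 m and y of spacer_4 in the frame of rail above 0.0215 m and value of joint gate above 0.8 rad), for 0.2 s.
2. the gate is shut behind the row (y of spacer_1 in the frame of rail above 0.1295 m and y of spacer_2 in the frame of rail above 0.0935 m and y of spacer_3 in the frame of rail above 0.0575 m and y of spacer_4 in the frame of rail above 0.0215 m and value of joint gate below 0.09 rad), for 0.2 s.
At the end, for the whole second after the job is handed in: Each spacer is within 2.5 mm of its home place along the rail (row closed up, first one against the stop), standing flat in the channel and at rest, and the gate is within 0.09 rad of shut (all of step 2 and height (world z) of each of spacer_1, spacer_2, spacer_3, spacer_4 below 0.012 m and angle between each of spacer_1, spacer_2, spacer_3, spacer_4's own z axis and vertical below 0.08 rad and linear speed of each of spacer_1, spacer_2, spacer_3, spacer_4 below 0.01 m/s); the robot touches nothing.
It fails at once if a spacer is lifted more than 10 mm or tipped over (height (world z) of any of spacer_1, spacer_2, spacer_3, spacer_4 above 0.018 m or angle between any of spacer_1, spacer_2, spacer_3, spacer_4's own z axis and vertical above 0.4 rad).
It fails at once if the robot touches one of the three metal spacers (over 1 N) (contact force between any of the fingers, the arm and spacer_1 above 1 N or contact force between any of the fingers, the arm and spacer_2 above 1 N or contact force between any of the fingers, the arm and spacer_3 above 1 N).
It fails at once if the orange spacer is rammed or squeezed with more than 90 N (contact force between the fingers and spacer_4 above 90 N).
It fails at once if a bystander (aluminium angle, screwdriver, marker) is moved more than 20 mm (distance of any of alu_angle_0, screwdriver_red, marker_blue from where it was at the start of the episode above 0.02 m).
It also fails if it takes over 48 s, if anything falls off the work surface, if the arm or the gripper's body presses on something with over 40 N, if the wrist force passes 120 N, or if a joint passes its speed limit or range.

### The arm

A 6-joint arm with a two-finger parallel gripper is mounted at the origin on a cart in front of the work surface, level with it; the furniture and walls round the work are solid. World frame = base frame: x ahead of the robot, y to its left, z up, the work surface at z = 0. Lengths are in m, angles in rad, forces in N, time in s.
With the tool pointing down it reaches from about 0.3 to 0.875 m from the base axis. Payload 4.2 kg.
Tool frame: the origin (TCP) lies midway between the tips of the shut fingers; the grasp point (between the pads) lies 19 mm behind it; z points along the fingers, y is the line along which they close (so a half turn about z gives the same grasp; the last joint's range is limited). The gripper opens to 85 mm and grips with 20 to 120 N. Pads are 22 mm wide; open, the fingers measure 114 mm over their backs; the gripper's body (76 mm by 85 mm) begins 54 mm behind the grasp point. The pads swing forward as they close: fully open they stand 13 mm farther back than shut.
Start: joints at [-1.33, 0.32, 1.565, -0, 1.257, -0.02], TCP at [0.148, -0.556, 0.231] pointing down, gripper open.
Joint ranges: [-3.11, 3.11], [-0.84, 2.01], [0.21, 2.61], [-1.34, 4.49], [0.05, 2.63], [-2.56, 2.56]. Speed limits (rad/s): [2.57, 2.57, 3.14, 3.14, 3.14, 3.14].

### API

Orientations are given as a unit quaternion [w, x, y, z].
In Python, from cell import observe, vision, job_done gives the robot as it stands.
- The arm moves only by the shell command python3 -m jog 'ROWS' [FORCE]. ROWS is JSON, a list of rows, each a list of 3 entries, a list of its own where there are three numbers: the finger opening in m, from 0 to 0.0854, then the shift along the tool's x, y, z in m, then the turn about the tool's z in degrees. A call has 1 to 12 rows; each row is the pose to reach, as a shift and turn from the pose commanded when the call began, along the tool's axes at that moment; what a row does not reach only later rows make up. A row lasts 1/10 s, in which the tool goes at most 50 mm and 8.59 degrees, less where a joint would pass 70% of its speed; a pose out of reach is approached as far as the arm can. A call with a gripper value outside its range is refused whole. The fingers move at their own pace and stop on an object; FORCE is the grip in N (left out, the last holds). Time passes only in rows, so rows that repeat a pose let the fingers close. It gives the time, the measured TCP pose, the force, the opening and the grip force at its end, in the units of the state.
- observe(): the state, without advancing time (a new reading comes with each control period).
- vision.capture(name): name is "scene" or "top" or "wrist"; returns a dict with "pixels" (480x640x3 uint8, blue, green, red), "intrinsics" (3x3 intrinsics, pixels), "position" and "orientation" of the camera in the world. Camera axes: x right, y up, looking along -z (the intrinsics and any distortion apply to the point x, -y, -z); pixel columns grow to the right and rows downward; lengths in m; the calibration is good to about 2 mm. The wrist camera is an equidistant fisheye: a pixel r from the principal point sees the ray r / f radians off the axis. A picture is of the moment at which its call begins. There is no depth.
- job_done(): hands the job in; it is judged then, once.
The state is a dict: "time_s": time; "joint_pos": joint angles; "dq": joint speeds; "joint_torque": joint torques, N m; "tool_pos": TCP position; "tool_rot": TCP orientation; "wrist_force": force on the tool from outside, world axes, zero at the start; "torque": the same for the moment, N m; "opening": finger opening in m; "gripper_force": force on a finger pad.
Only numpy, scipy, OpenCV 4.12 (cv2) and the standard library are available. Lean on these libraries where they do the work, as an engineer would, in place of code of your own. Each camera call takes 0.05 s, during which the arm holds its last target. There are 200 camera calls.

## Working session

There is one attempt and no reset: what is moved stays moved. The work goes in short steps, Python scripts to look and compute and a shell command to move; the robot and the scene stay as the last step left them, time stands still between calls to the robot, and variables do not carry over. Pictures are saved under pics/ and viewed, at most 10 in all, crops included, and the job is handed in when it is done.

```bash
mkdir -p pics
cat > h.py <<'E'
import numpy as np, cv2
from scipy.spatial.transform import Rotation as R
from cell import observe, vision, job_done
def rot(q): return R.from_quat([q[1],q[2],q[3],q[0]]).as_matrix()
def cast(c,u,v,z):
    K=np.array(c["intrinsics"]); d=np.array([(u-K[0,2])/K[0,0],-(v-K[1,2])/K[1,1],-1])
    d=rot(c["orientation"])@d; p=np.array(c["position"]); return p+d*(z-p[2])/d[2]
E
python3 - <<'E'
from h import *
for n in("top","scene"):
    c=vision.capture(n); cv2.imwrite(f"pics/{n}0.png",c["pixels"]); print(n,{k:v for k,v in c.items() if k!="pixels"})
print(observe())
E
```

```text
top {'intrinsics': array([[559.14500434,   0.        , 325.86137842],
       [  0.        , 559.14500434, 241.13486797],
       [  0.        ,   0.        ,   1.        ]]), 'position': array([ 0.30491512, -0.06915174,  1.23974773]), 'orientation': array([ 0.73935678,  0.07702974, -0.06490745, -0.66573643])}
scene {'intrinsics': array([[613.66215802,   0.        , 318.99711363],
       [  0.        , 613.66215802, 241.10697739],
       [  0.        ,   0.        ,   1.        ]]), 'position': array([-0.36756159, -0.56017496,  0.94345373]), 'orientation': array([ 0.77077085,  0.36720228, -0.21483139, -0.47425969])}
{'time_s': 0.1, 'joint_pos': array([-1.33002367e+00,  3.20205094e-01,  1.56557562e+00, -2.14398045e-05,
        1.25744621e+00, -2.00124884e-02]), 'dq': array([-0.00033195, -0.00233069, -0.00338585, -0.00137103, -0.00141071,
        0.00084536]), 'joint_torque': array([-1.20667346e-04, -4.16410875e+01, -2.34703159e+01, -4.98613076e-05,
        4.89174112e-03,  3.76703341e-06]), 'tool_pos': array([ 0.14813719, -0.55512188,  0.23057228]), 'tool_rot': array([-8.11042280e-04,  9.91510164e-01,  1.30026636e-01, -1.00145904e-04]), 'wrist_force': array([-0.19772841, -0.05458439,  0.3507351 ]), 'torque': array([-0.00593546, -0.00058709,  0.01321071]), 'gripper_force': 0.0, 'opening': 0.08541466704783969}
```

View pics/top0.png

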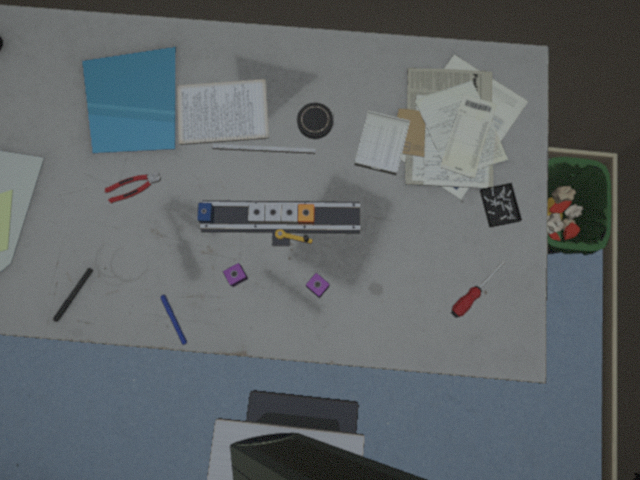

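View pics/scene0.png

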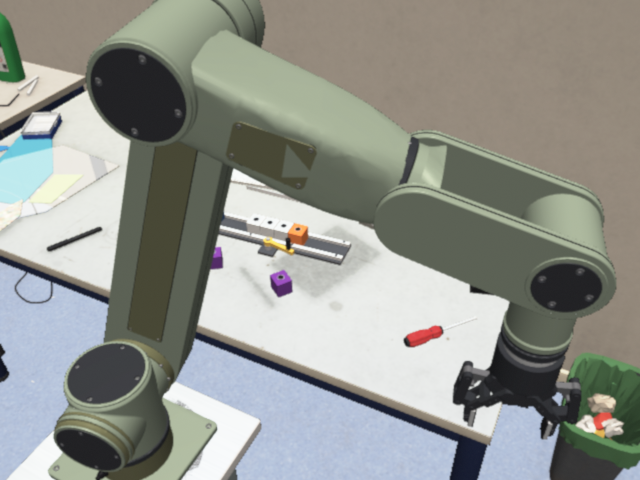

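The top view shows the blue stop at (205,212), the metal blocks at x≈257, 273 and 290, the orange block at (306,213), and the gate pivot at (281,236) with its post near (308,240). Two purple look-alikes lie at (235,274) and (317,285), off the rail. The orange block in the channel, last in the row, is the one to push.

```bash
cat > m.py <<'E'
from h import *
def cen(m,box):
    x0,y0,x1,y1=box; s=np.zeros_like(m); s[y0:y1,x0:x1]=m[y0:y1,x0:x1]
    v,u=np.nonzero(s); return u,v
def run(name="top"):
    c=vision.capture(name); hsv=cv2.cvtColor(c["pixels"],cv2.COLOR_BGR2HSV)
    o=cv2.inRange(hsv,(8,150,120),(19,255,255)); y=cv2.inRange(hsv,(20,130,100),(32,255,255)); b=cv2.inRange(hsv,(100,100,40),(125,255,255))
    rail=(190,195,370,250)
    out={}
    for n,m,z in(("orange",o,.046),("gate",y,.032),("blue",b,.048)):
        u,v=cen(m,rail); 
        P=np.array([cast(c,a,bb,z)[:2] for a,bb in zip(u,v)]); out[n]=P
        print(n,len(u),u.min(),u.max(),v.min(),v.max(),P.mean(0),P.min(0),P.max(0))
    return c,out
if __name__=="__main__":
    c,o=run()
    # rail guide ends: bright strip edges
    g=cv2.cvtColor(c["pixels"],cv2.COLOR_BGR2GRAY)
    cv2.imwrite("pics/crop1.png",cv2.resize(c["pixels"][190:300,190:370],None,fx=4.4,fy=4.4,interpolation=cv2.INTER_CUBIC))
E
python3 m.py
```

```text
orange 54 299 313 205 221 [0.6046414  0.01480562] [ 0.58559119 -0.00208786] [0.62466708 0.03166091]
gate 126 275 311 230 242 [0.55229133 0.04364742] [ 0.54364708 -0.00264405] [0.56461782 0.07859327]
blue 199 198 211 203 221 [0.584111   0.23725266] [0.56328769 0.22260104] [0.60514328 0.25262189]
```

View pics/crop1.png

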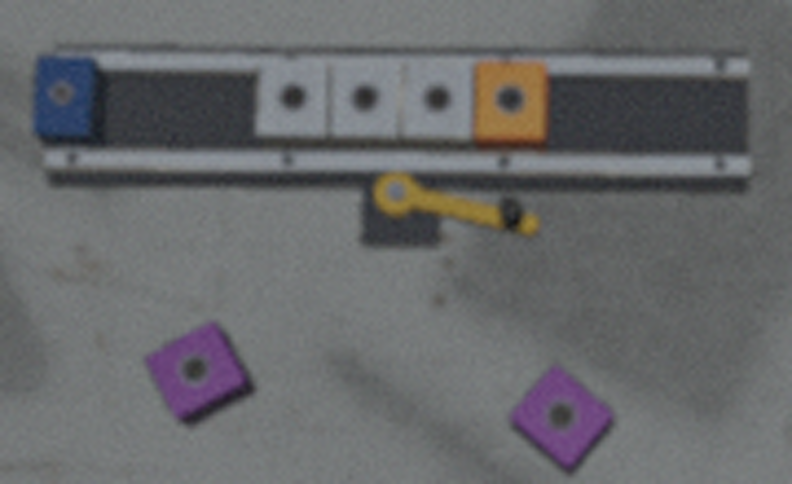

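The enlarged crop (4.4x, offset 190,190) confirms the orange hole at (306.1,212.3), the blue stop's hole at (203.9,211.1), the pivot at (280,233.6) and the post top at (306.3,237).

Run:
```python
from h import *
c=vision.capture("top")
f=lambda u,v,z:cast(c,190+u/4.4,190+v/4.4,z)[:2]
o=f(511,98.5,.046);b=f(61,93.5,.048);h1=f(293,97,.046);p=f(396,192,.033);post=f(511,207,.062)
# strip lines
a1,a2=f(72,159,.018),f(720,163.5,.018); 
c1,c2=f(60,61,.018),f(720,65,.018)
print(o,b,h1,p,post)
for s,e in((a2,a1),(c2,c1),(o,b),(o,h1)): print(np.degrees(np.arctan2(*(b_ if 0 else (s-e)[::1])))) if 0 else print("rail y dir",(e-s)/np.linalg.norm(e-s),np.linalg.norm(e-s))
yd=(a1-a2)/np.linalg.norm(a1-a2); yd+= (c1-c2)/np.linalg.norm(c1-c2); yd/=np.linalg.norm(yd); xd=np.array([yd[1],-yd[0]])
O=b-.165*yd; M=np.c_[xd,yd]
print("yaw",np.degrees(np.arctan2(-yd[0],yd[1])),"O",O)
for n,q in(("o",o),("h1",h1),("piv",p),("post",post),("strip",a1),("strip2",c1)): print(n,M.T@(q-O))
print("target rail (0,-45):",O-.045*yd, O-.1*yd)
```

```text
[0.60660329 0.01435024] [0.58534631 0.23863878] [0.59606925 0.12310047] [0.55576642 0.0672951 ] [0.54812052 0.00708453]
rail y dir [-0.09656489  0.99532669] 0.3306348569830723
rail y dir [-0.09713795  0.99527093] 0.33955419738989556
rail y dir [-0.09435236  0.99553887] 0.22529360347334812
rail y dir [-0.09641331  0.99534139] 0.1092592312587067
yaw 5.557889924388157 O [0.60132679 0.07441447]
o [-0.00056561 -0.06029289]
h1 [-0.00051752  0.04896633]
piv [-0.04603571 -0.00267331]
post [-0.05947714 -0.0618603 ]
strip [-0.02667595  0.16460638]
strip2 [0.0250285  0.17344319]
target rail (0,-45): [0.60568511 0.02962602] [ 0.61101193 -0.02511542]
```

```bash
cat >> h.py <<'E'
O=np.array([0.60133,0.07441]); a=np.radians(5.55); yd=np.array([-np.sin(a),np.cos(a)]); xd=np.array([yd[1],-yd[0]])
def st(goal=None):
    s=observe(); p=np.array(s["tool_pos"]); T=rot(s["tool_rot"]); d=p[:2]-O
    print("t",s["time_s"],"rail mm",np.round(1000*np.array([d@xd,d@yd,p[2]]),1),"turn needed",round(np.degrees(np.arctan2(T[1,0],T[0,0]))-95.55,2),"F",np.round(s["wrist_force"],1),"q6",s["joint_pos"][5],"open",s["opening"])
    if goal is not None:
        g=np.r_[O+goal[0]*xd+goal[1]*yd,goal[2]]; print("tool shift",np.round(T.T@(g-p),4))
E
python3 -m jog '[[0,[0.581,-0.373,0.06],-80.6],[0,[0.581,-0.373,0.06],-80.6],[0,[0.581,-0.373,0.06],-80.6],[0,[0.581,-0.373,0.06],-80.6],[0,[0.581,-0.373,0.06],-80.6],[0,[0.581,-0.373,0.06],-80.6],[0,[0.581,-0.373,0.06],-80.6],[0,[0.581,-0.373,0.06],-80.6],[0,[0.581,-0.373,0.06],-80.6],[0,[0.581,-0.373,0.06],-80.6],[0,[0.581,-0.373,0.06],-80.6],[0,[0.581,-0.373,0.06],-80.6]]' 40; python3 -c "
from h import *
st((0,-.12,.1))"
```

```text
time_s: 1.4
tool_pos: [0.5521, -0.1121, 0.1791]
tool_rot: [0.0, 0.672, 0.741, -0.0]
wrist_force: [0.9, -1.3, 0.2]
opening: 0.0004
gripper_force: 0.0
t 1.4 rail mm [ -67.1 -180.8  179.1] turn needed 0.02 F [ 0.9 -1.3  0.2] q6 -0.3175252306861583 open 0.0003557188902981768
tool shift [0.0608 0.0671 0.0791]
```

```bash
python3 -m jog '[[0,[0.0,0,0],0],[0,[0,0,0],0],[0,[0,0,0],0]]' >/dev/null; python3 -c "
from h import *
st((0,-.12,.1))"
```

```text
t 1.7 rail mm [ -69.2 -183.1  179.2] turn needed -0.04 F [-0.1 -0.1  0. ] q6 -0.3213008532585875 open 0.0001352452660086734
tool shift [0.0632 0.0692 0.0792]
```

Settled and aligned. I'll go above the start point and take a close look.

```bash
python3 -m jog '[[0,[0.03,0.035,0.03],0],[0,[0.063,0.069,0.06],0],[0,[0.063,0.069,0.079],0],[0,[0.063,0.069,0.079],0],[0,[0.063,0.069,0.079],0]]' >/dev/null; python3 -c "
from h import *
st((0,-.11,.027))
cv2.imwrite('pics/w1.png',vision.capture('wrist')['pixels'])"
```

```text
t 2.2 rail mm [  -0.2 -120.9  100.7] turn needed -0.09 F [-0.2 -0.6  0.4] q6 -0.1882198102059306 open -0.0001388605088622713
tool shift [0.011  0.0003 0.0737]
```

View pics/w1.png

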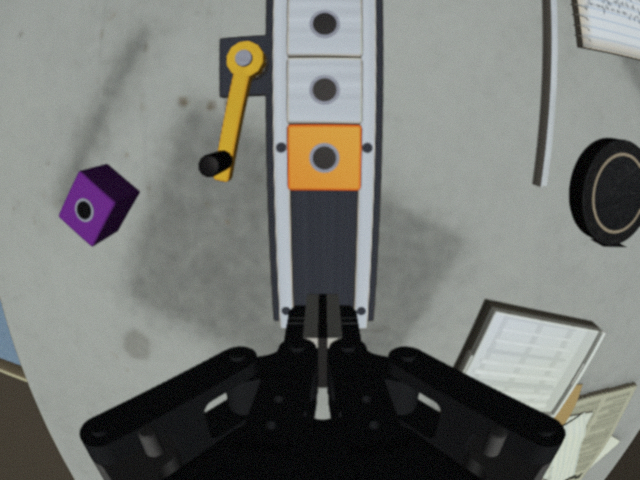

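The wrist view shows the shut fingers (322,320) centred over the channel behind the orange block (325,157). The post is at (212,163), well to the left. I'll descend and approach.

```bash
python3 -m jog '[[0,[0,0,0.035],0],[0,[0,0,0.065],0],[0,[0,0,0.0735],0],[0,[0,0,0.0735],0],[0,[0.01,0,0.0735],0],[0,[0.02,0,0.0735],0],[0,[0.025,0,0.0735],0],[0,[0.03,0,0.0735],0],[0,[0.035,0,0.0735],0],[0,[0.04,0,0.0735],0],[0,[0.045,0,0.0735],0],[0,[0.05,0,0.0735],0]]' |grep force; python3 -c "
from h import *
st((0,-.005,.027))"
```

```text
wrist_force: [1.3, -5.1, 4.5]
gripper_force: 2.7
t 3.45 rail mm [  1.6 -70.4  27.7] turn needed 0.03 F [ 1.3 -5.1  4.5] q6 -0.10621215264289319 open 0.00013714012431880035
tool shift [ 0.0654 -0.0016  0.0006]
```

```bash
python3 -m jog '[[0,[0.005,0,0],0],[0,[0.01,0,0],0],[0,[0.015,0,0],0],[0,[0.02,0,0],0],[0,[0.025,0,0],0],[0,[0.03,0,0],0],[0,[0.035,0,0],0],[0,[0.04,0,0],0],[0,[0.045,0,0],0],[0,[0.05,0,0],0],[0,[0.055,0,0],0],[0,[0.055,0,0],0]]' |grep force; python3 -c "
from h import *
st((0,-.005,.027))
c=vision.capture('top');cv2.imwrite('pics/t2.png',cv2.resize(c['pixels'][190:300,190:370],None,fx=4.4,fy=4.4,interpolation=cv2.INTER_CUBIC))"
```

```text
wrist_force: [1.8, -2.2, 1.9]
gripper_force: 1.3
t 4.65 rail mm [  1.3 -14.6  27.5] turn needed 0.02 F [ 1.8 -2.2  1.9] q6 -0.01617528274566853 open -0.00016097721143264185
tool shift [ 0.0096 -0.0013  0.0005]
```

View pics/t2.png

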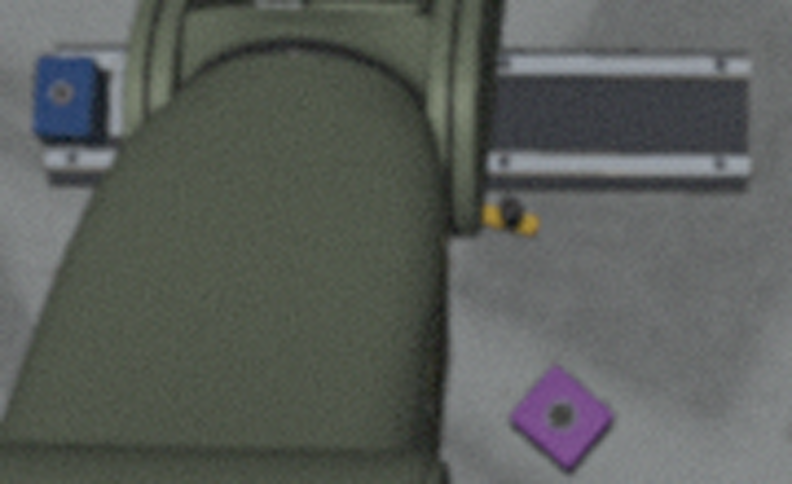

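The row's front edge (crop x≈107) is now close to the stop face (≈97). The post hasn't moved (510,212). I'll creep until the force rises.

```bash
python3 -m jog '[[0,[0.002,0,0],0],[0,[0.004,0,0],0],[0,[0.006,0,0],0],[0,[0.006,0,0],0]]' |grep force; python3 -c "
from h import *
st()"; python3 -m jog '[[0,[0.0015,0,0],0],[0,[0.003,0,0],0],[0,[0.003,0,0],0]]' |grep force; python3 -c "
from h import *
st()"
```

```text
wrist_force: [-0.2, -4.6, 3.2]
gripper_force: 2.4
t 5.1 rail mm [ 0.9 -9.  27.2] turn needed 0.0 F [-0.2 -4.6  3.2] q6 -0.006473222537653084 open 5.304551832262015e-05
wrist_force: [0.3, -5.3, 3.7]
gripper_force: 2.4
t 5.4 rail mm [ 0.9 -6.  27.1] turn needed 0.0 F [ 0.3 -5.3  3.7] q6 -0.0015731088875635699 open 9.208908404485226e-05
```

```bash
python3 -m jog '[[0,[0.001,0,0],0],[0,[0.002,0,0],0],[0,[0.002,0,0],0]]' |grep force; python3 -c "
from h import *
st()"; python3 -m jog '[[0,[0.001,0,0],0],[0,[0.002,0,0],0],[0,[0.002,0,0],0]]' |grep force; python3 -c "
from h import *
st()"
```

```text
wrist_force: [0.8, -11.1, 4.4]
gripper_force: 5.6
t 5.7 rail mm [ 0.9 -5.8 27.1] turn needed 0.07 F [  0.8 -11.1   4.4] q6 0.0017258824426180526 open -9.320209704278867e-05
wrist_force: [1.3, -18.1, 3.9]
gripper_force: 8.9
t 6.0 rail mm [ 0.9 -5.7 27.2] turn needed 0.12 F [  1.3 -18.1   3.9] q6 0.005060071051773235 open -3.459516400826276e-05
```

Force rose to 18 N with no further motion, so the row is home. I'll back off, rise and look.

```bash
python3 -m jog '[[0,[0,0,0],0],[0,[-0.015,0,0],0],[0,[-0.05,0,0],0],[0,[-0.07,0,-0.03],0],[0,[-0.1,0,-0.06],0],[0,[-0.14,0,-0.08],0],[0,[-0.17,0,-0.08],0],[0,[-0.17,0,-0.08],0],[0,[-0.17,0,-0.08],0]]' |grep force; python3 -c "
from h import *
st((-.098,-.061,.11))
c=vision.capture('top');cv2.imwrite('pics/t3.png',cv2.resize(c['pixels'][190:300,190:370],None,fx=4.4,fy=4.4,interpolation=cv2.INTER_CUBIC))"
```

```text
wrist_force: [-0.9, 0.4, -1.1]
gripper_force: 0.0
t 6.9 rail mm [-1.000e-01 -1.712e+02  1.060e+02] turn needed -0.11 F [-0.9  0.4 -1.1] q6 -0.2691993351233702 open 0.0002694964775643943
tool shift [ 0.11   -0.0982 -0.0036]
```

View pics/t3.png

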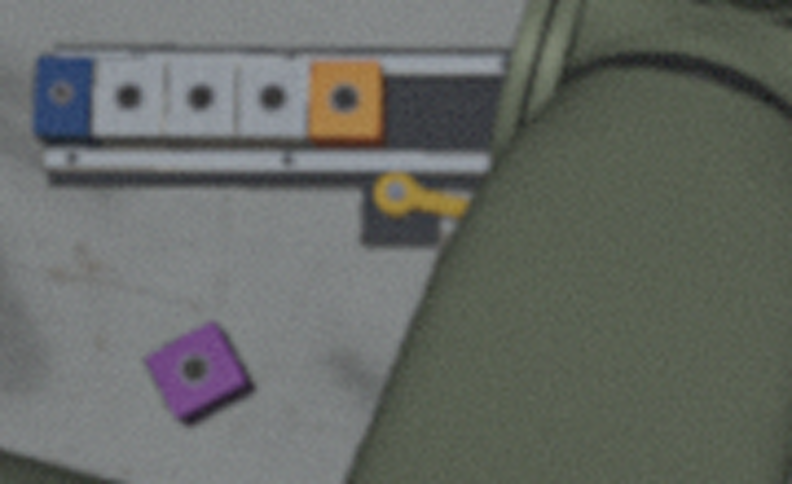

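The row is home and closed up against the stop (hole centres at crop x 61, 129, 201, 273, 345). Next I'll go outside the post and lower.

```bash
python3 -m jog '[[0,[0.03,-0.04,0],0],[0,[0.06,-0.08,0],0],[0,[0.09,-0.098,0],0],[0,[0.11,-0.098,0],0],[0,[0.11,-0.098,0.02],0],[0,[0.11,-0.098,0.05],0],[0,[0.11,-0.098,0.062],0],[0,[0.11,-0.098,0.062],0],[0,[0.11,-0.098,0.062],0]]' |grep force; python3 -c "
from h import *
st((-.08,-.061,.044))
cv2.imwrite('pics/w2.png',vision.capture('wrist')['pixels'])
P=np.array([-45,-2])
for a in (1.8,1.5,1.2,.9,.6,.3,0):
  p=P+60*np.array([np.cos(a),-np.sin(a)]); print(a,p.round(), )"
```

```text
wrist_force: [-0.1, -0.1, 0.2]
gripper_force: 0.0
t 7.85 rail mm [-97.  -61.1  45.1] turn needed 0.02 F [-0.1 -0.1  0.2] q6 -0.11166784060356193 open 9.107162931777787e-05
tool shift [0.0001 0.017  0.0011]
1.8 [-59. -60.]
1.5 [-41. -62.]
1.2 [-23. -58.]
0.9 [ -8. -49.]
0.6 [  5. -36.]
0.3 [ 12. -20.]
0 [15. -2.]
```

View pics/w2.png

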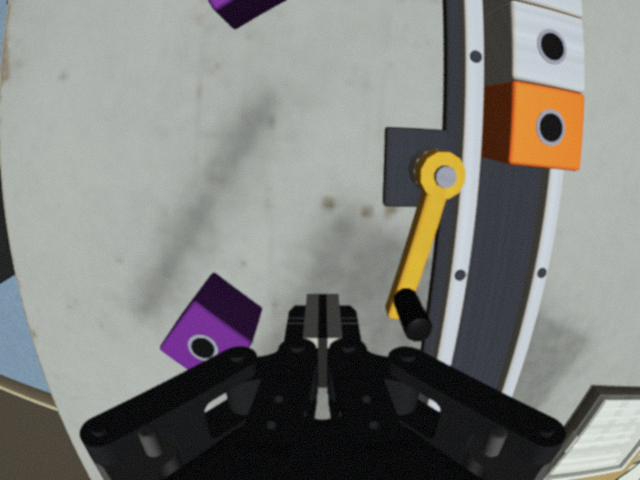

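The wrist view shows the post (410,315) directly beside the shut fingertips (322,320), which are above the yellow arm. I'll push it toward rail +x.

```bash
python3 -m jog '[[0,[0,0.008,0],0],[0,[0,0.014,0],0],[0,[0,0.02,0],0],[0,[0,0.026,0],0],[0,[0,0.032,0],0],[0,[-0.001,0.038,0],0],[0,[-0.002,0.044,0],0],[0,[-0.003,0.05,0],0],[0,[-0.003,0.054,0],0],[0,[-0.004,0.06,0],0],[0,[-0.005,0.066,0],0],[0,[-0.005,0.071,0],0]]' |grep force; python3 -c "
from h import *
st((-.005,-.054,.045))"
```

```text
wrist_force: [-0.8, -0.1, 0.5]
gripper_force: 0.2
t 9.1 rail mm [-25.4 -66.9  45. ] turn needed -0.01 F [-0.8 -0.1  0.5] q6 -0.10658268345398196 open -0.0003417544211810773
tool shift [ 0.0129  0.0204 -0.    ]
```

```bash
python3 -m jog '[[0,[0.003,0.005,0],0],[0,[0.006,0.01,0],0],[0,[0.009,0.015,0],0],[0,[0.013,0.02,0],0],[0,[0.018,0.024,0],0],[0,[0.024,0.028,0],0],[0,[0.03,0.031,0],0],[0,[0.036,0.035,0],0],[0,[0.036,0.035,0],0]]' |grep force; python3 -c "
from h import *
st((.015,-.019,.045))
cv2.imwrite('pics/w3.png',vision.capture('wrist')['pixels'])"
```

```text
wrist_force: [1.1, 0.3, -0.1]
gripper_force: 0.0
t 10.0 rail mm [  9.7 -29.6  45. ] turn needed 0.04 F [ 1.1  0.3 -0.1] q6 -0.0419411589505201 open 0.00013824901841652228
tool shift [ 0.0106  0.0053 -0.    ]
```

View pics/w3.png

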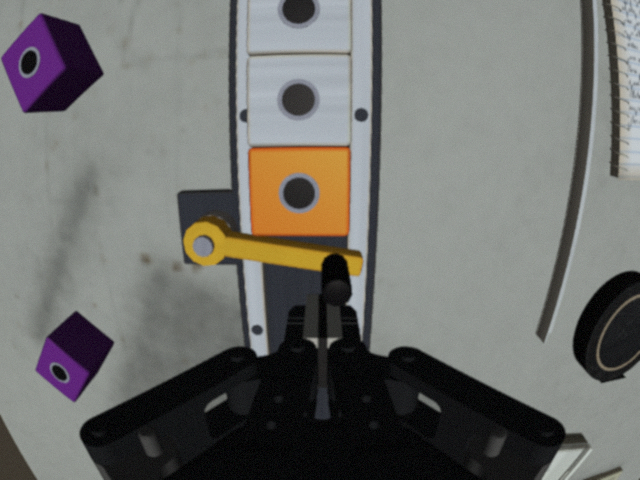

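The gate is nearly shut: the arm runs from (205,245) to (355,262), with the post (337,285) in front of the fingers. I'll push on to the stop in small steps.

```bash
python3 -m jog '[[0,[0.003,0.001,0],0],[0,[0.006,0.003,0],0],[0,[0.008,0.004,0],0],[0,[0.01,0.005,0],0],[0,[0.01,0.005,0],0]]' |grep force; python3 -c "
from h import *
st()"; python3 -m jog '[[0,[0.001,0,0],0],[0,[0.002,0,0],0],[0,[0.002,0,0],0]]' |grep force; python3 -c "
from h import *
st()"
```

```text
wrist_force: [0.2, -0.2, -0.5]
gripper_force: 0.0
t 10.55 rail mm [ 13.9 -20.3  44.9] turn needed 0.0 F [ 0.2 -0.2 -0.5] q6 -0.025751835005964372 open -0.0002928521529690817
wrist_force: [0.2, -3.6, -0.3]
gripper_force: 2.4
t 10.85 rail mm [ 13.9 -19.6  44.9] turn needed 0.02 F [ 0.2 -3.6 -0.3] q6 -0.022402981055481316 open 0.00015136205070948722
```

```bash
python3 -m jog '[[0,[0.001,0,0],0],[0,[0.002,0,0],0],[0,[0.003,0,0],0],[0,[0.003,0,0],0],[0,[0.003,0,0],0]]' |grep force; python3 -c "
from h import *
st()"; python3 -m jog '[[0,[-0.01,0,0],0],[0,[-0.04,0,0],0],[0,[-0.08,0,-0.03],0],[0,[-0.12,0,-0.05],0],[0,[-0.16,0,-0.06],0],[0,[-0.2,0,-0.06],0],[0,[-0.2,0,-0.06],0],[0,[-0.2,0,-0.06],0]]' |grep force; python3 -c "
from h import *
st()
c=vision.capture('top');cv2.imwrite('pics/t4.png',cv2.resize(c['pixels'][190:300,190:370],None,fx=4.4,fy=4.4,interpolation=cv2.INTER_CUBIC))"
```

```text
wrist_force: [0.4, -13.8, -0.2]
gripper_force: 6.7
t 11.35 rail mm [ 14.  -19.2  45. ] turn needed 0.08 F [  0.4 -13.8  -0.2] q6 -0.017610672203919188 open -0.00023654991731571033
wrist_force: [-0.0, 1.8, -0.2]
gripper_force: 0.0
t 12.15 rail mm [  13.4 -215.9  104.6] turn needed -0.14 F [-0.   1.8 -0.2] q6 -0.3290560748166388 open -0.00024541539843441726
```

View pics/t4.png

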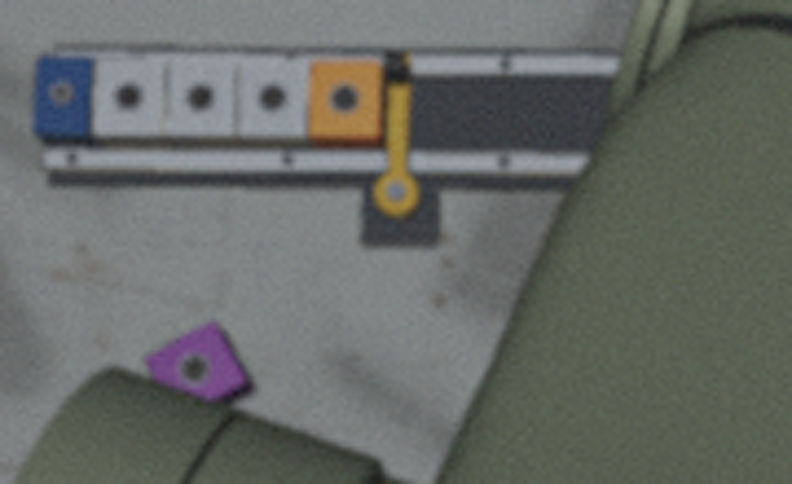

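The gate is straight across the channel (pivot (396,192), post (398,68)), and the row is unchanged and home. The robot is clear of everything.

```bash
python3 -c "
from h import *
print(job_done())"
```

```text
the job is handed in; nothing more can be done
None
```

I pushed the row home against the blue stop and swung the yellow gate shut behind it; the last camera picture showed both in place with the arm clear, and I handed the job in at about 12 s, but no verdict came back.

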